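Lay out the lunch plank

ROBOT

A 6-joint arm with a two-finger parallel gripper is mounted at the origin on a cart in front of the work surface, level with it; the furniture and walls round the work are solid. World frame = base frame: x ahead of the robot, y to its left, z up, the work surface at z = 0. Lengths are in mm, angles in rad, forces in N, time in s.
With the tool pointing down it reaches from about 350 to 975 mm from the base axis. Payload 7.1 kg.
Tool frame: the origin (TCP) lies midway between the tips of the shut fingers; the grasp point (between the pads) lies 19 mm behind it (ctrl.grip_point_offset is the distance from the TCP to the grasp point, in mm); z points along the fingers, y is the line along which they close (so a half turn about z gives the same grasp; the last joint's range is limited). The gripper opens to 88 mm and grips with 3 to 60 N. Pads are 20 mm wide; open, the fingers measure 115 mm over their backs; the gripper's body (75 mm by 178 mm) begins 61 mm behind the grasp point.
Start: joints at [1.236, 0.423, 1.63, -0, 1.089, -0.019], TCP at [194.079, 594.086, 222.675] pointing down, gripper open.
Joint ranges: [-3, 3], [-0.9, 2.11], [0.09, 2.58], [-1.31, 4.45], [0.11, 2.69], [-2.54, 2.54]. Speed limits (rad/s): [2.39, 2.39, 3.01, 3.14, 3.14, 3.14].

INTERFACE

Orientations are given as a rotation vector (axis times angle).
In Python, from workcell import get_obs, optics, close_job, spotter, ctrl gives the robot as it stands. The module is installed in compiled form; this text tells all that it offers.
- The arm moves only by the tool move_arm, never from a script. Its argument "rows" is a list of rows, each a list of 5 numbers: the shift along the tool's x, y, z in cm, then the turn about the tool's z in degrees, then the opening in per cent of the stroke, from 0 (shut) to 100 (fully open). A call has 1 to 10 rows; each row shifts and turns the commanded pose from where the row before left it, along the tool's axes as they then stand; what a row does not reach is not made up. A row lasts 1/8 s, in which the tool goes at most 62.5 mm and 10.7 degrees, less where a joint would pass 70% of its speed; a pose out of reach is approached as far as the arm can. A call with a gripper value outside its range is refused whole. The fingers move at their own pace and stop on an object; the grip force is fixed at half the most. Time passes only in rows, so rows that do not move let the fingers close. It gives the time, the measured TCP pose, the force, the opening and the grip force at its end, in the units of the state.
- get_obs(): the state, without advancing time (a new reading comes with each control period).
- optics.get_image(name): name is "scene" or "top"; returns the picture (384x512x3 uint8, blue, green, red); there is no depth.
- optics.calibration(name): a dict with "camera_matrix" (3x3 intrinsics, pixels), "xyz" and "orientation" of the camera in the world. Camera axes: x right, y down, z forward; pixel columns grow to the right and rows downward; lengths in mm; the calibration is good to about 2 mm. A picture is of the moment at which its call begins. calibration takes no time and is no camera call.
- close_job(): hands the job in; it is judged then, once.
Trained networks look in the newest picture that a camera, given by its name, has taken for a name from the list of things; names that differ only in an ending like _2 or _b are one class to them, and where a whole thing is asked for, a point or a joint stands for the part that bears it (a point fixed in the world has none). Each returns a list of dicts, best first, with "conf" (0 to 1); they miss things now and then, are a little off and sometimes report something else, mostly with a low value. They report only what shows in the picture. A call takes as long as a camera call. They do not tell look-alikes from the thing itself.
- spotter.find_in(camera, label): "point" ([column, row] in pixels, amid what is visible of it).
- spotter.regions_of(camera, label): "region" (384x512 bool, what is visible of it) and "point" ([column, row] in pixels, amid what is visible of it).
The state is a dict: "t": time; "qpos": joint angles; "qvel": joint speeds; "joint_torque": joint torques, N m; "ee_pos": TCP position; "orientation": TCP orientation; "ft_force": force on the tool from outside, world axes, zero at the start; "moment": the same for the moment, N m; "width": finger opening in mm; "grasp_force": force on a finger pad.
Only numpy, scipy, OpenCV 4.12 (cv2) and the standard library are available. Lean on these libraries where they do the work, as an engineer would, in place of code of your own. Each camera call takes 0.05 s, during which the arm holds its last target. There are 200 camera calls.

TASK

Lay out the serving plank with the cork mats for lunch, using the things that stand beside it near the front of the worktop: set the garlic bulb, point up, on the middle of the round cork mat, stand the jam jar on the middle of the square one, and set the tomato, stalk up, on the bare wood midway between the two mats, at the very centre of the plank. To save room, stand the spice jar upright on the middle of the tuna tin, leaving the tin and the onion where they are.

Things in the scene. Friction and masses are not known exactly. Their poses are not given: they have to be found in the camera images.
- garlic_bulb: whole white-pink garlic bulb, 56 mm across, 56 mm high, pointed top; loose, starts point up on the worktop beside the plank with the cork mats, left or right of it. Origin at the centre of its underside, z up through the point.
- jar: squat glass jam jar with a grey-white screw lid, 62 mm across, 86 mm high; loose, starts upright on the worktop beside the plank with the cork mats, left or right of it, near the front edge (look-alikes far back against the wall are not meant). Origin at the centre of its underside, z up.
- spice: slim glass spice jar with a tall green cap, 46 mm across, 106 mm high; loose, starts upright on the worktop beside the plank with the cork mats, left or right of it, near the front edge (look-alikes far back against the wall are not meant). Origin at the centre of its underside, z up.
- tomato: whole tomato with its green stalk on top, 65 mm across, 66 mm high; loose, starts stalk upward on the worktop beside the plank with the cork mats (another, at the far right by the wall, is not meant). Origin at the centre of its underside, z up through the stalk.
- plank: fixed dark wooden serving plank in front of the robot, 330 mm long (its y axis, roughly left-right, turned up to 0.15 rad), 120 mm wide (its x axis), 18 mm thick. Origin at the centre of its underside. The cork mats lie on its long centre line, 105 mm either side of the middle. Wall cupboards overhang the worktop from 0.6 m ahead of the robot base, 0.65 m up: keep elbow and wrist clear.
- round_mat: fixed round cork mat lying on one end of the serving plank (left or right varies), 84 mm across, 6 mm thick, its top 24 mm above the worktop. Origin at the centre of its underside, z up.
- square_mat: fixed square cork mat lying on the other end of the serving plank, 84 x 84 mm, 6 mm thick, its top 24 mm above the worktop. Origin at the centre of its underside, z up.
- tin: low round tin of tuna, 86 mm across, 40 mm high, with a flat top that a jar can stand on; loose, 0.23 kg, stands on the worktop left or right of the plank, among the things to be moved (not the one far back at the right). Origin at the centre of its underside, z up.
- onion: red onion with a pointed top, 84 mm across, 82 mm high; a loose bystander, to be left alone, standing right of the plank beside the things to be moved (neighbours' centres there and in the row at the left are 90 to 160 mm apart). Origin at the centre of its underside.
Things that resemble listed ones, but are neither listed nor needed, are in the scene too. There is more than one size of the garlic_bulb; the job needs the smaller.

How it is judged (in metres and radians):
At the end, for the whole second after the job is handed in: Garlic point up on the round mat, jam jar upright on the square mat, tomato stalk up on the plank, each within 15 mm of its centre; spice jar upright on the tin within 12 mm of its centre (jars within 0.1 rad, garlic and tomato 0.3); tin within 20 mm of its start; all at rest (horizontal distance between garlic_bulb and round_mat below 0.015 m and z of garlic_bulb in the frame of round_mat between 0.001 and 0.012 m and angle between each of garlic_bulb, tomato's own z axis and vertical below 0.3 rad and linear speed of each of garlic_bulb, jar, tomato, spice below 0.02 m/s and angular speed of each of garlic_bulb, jar, tomato, spice below 0.3 rad/s and horizontal distance between jar and square_mat below 0.015 m and z of jar in the frame of square_mat between 0.001 and 0.012 m and angle between each of jar, spice's own z axis and vertical below 0.1 rad and horizontal distance between tomato and plank below 0.015 m and z of tomato in the frame of plank between 0.013 and 0.024 m and horizontal distance between spice and tin below 0.012 m and z of spice in the frame of tin between 0.035 and 0.046 m and distance of tin from where it was at the start of the episode below 0.02 m); the robot touches nothing.
It fails at once if the onion is pushed out of its place (more than 30 mm) (distance of onion from where it was at the start of the episode above 0.03 m).
It also fails if it takes over 120 s, if anything falls off the work surface, if the arm or the gripper's body presses on something with over 40 N, if the wrist force passes 120 N, or if a joint passes its speed limit or range.

## Working session

There is one attempt and no reset: what is moved stays moved. The work goes in short steps, Python scripts to look and compute and a tool call to move; the robot and the scene stay as the last step left them, time stands still between calls to the robot, and variables do not carry over. Pictures are saved under pics/ and viewed, at most 14 in all, crops included, and the job is handed in when it is done.

Besides the shell and the picture viewer there is one more tool, called after "Call:" by a JSON object that holds its "op" and its "data", one argument or row to a line. move_arm: Moves the arm, as the interface text tells. Its arguments: {"type":"object","properties":{"rows":{"type":"array","items":{"type":"array","items":{"type":"number"}}}},"required":["rows"]}

```bash
mkdir -p pics; cat > h.py <<'E'
import numpy as np, cv2
from scipy.spatial.transform import Rotation as R
from workcell import get_obs, optics, close_job, spotter, ctrl
def cal(n):
    c=optics.calibration(n); o=np.array(c["orientation"],float)
    M=R.from_rotvec(o).as_matrix() if o.size==3 else o.reshape(3,3)
    return np.array(c["camera_matrix"]),np.array(c["xyz"],float),M
def ray(n,uv,z):
    K,p,M=cal(n); d=M@np.linalg.solve(K,[uv[0],uv[1],1]); return p+d*(z-p[2])/d[2]
def proj(n,P):
    K,p,M=cal(n); q=K@(M.T@(np.array(P,float)-p)); return q[:2]/q[2]
E
python3 - <<'E'
from h import *
np.set_printoptions(precision=3,suppress=True)
for n in("scene","top"):
    im=optics.get_image(n); cv2.imwrite(f"pics/{n}0.png",im)
    print(n,cal(n))
    for l in "garlic_bulb jar spice tomato plank round_mat square_mat tin onion".split():
        print(n,l,[(np.round(d["point"]).tolist(),round(d["conf"],2)) for d in spotter.find_in(n,l)])
print(get_obs())
E
```

```text
scene (array([[471.561,   0.   , 256.097],
       [  0.   , 471.561, 194.21 ],
       [  0.   ,   0.   ,   1.   ]]), array([  -18.948, -1109.362,   708.042]), array([[ 0.881, -0.213,  0.423],
       [-0.474, -0.419,  0.775],
       [ 0.013, -0.883, -0.47 ]]))
scene garlic_bulb [([262.0, 260.0], 0.93), ([297.0, 179.0], 0.69), ([172.0, 149.0], 0.54)]
scene jar [([301.0, 277.0], 0.74)]
scene spice [([171.0, 148.0], 0.71)]
scene tomato [([182.0, 165.0], 0.48), ([226.0, 193.0], 0.33)]
scene plank [([236.0, 216.0], 0.87), ([302.0, 277.0], 0.61)]
scene round_mat [([225.0, 196.0], 0.8)]
scene square_mat [([250.0, 229.0], 0.63)]
scene tin [([188.0, 180.0], 0.74)]
scene onion [([313.0, 252.0], 0.59)]
top (array([[416.511,   0.   , 260.231],
       [  0.   , 416.511, 195.698],
       [  0.   ,   0.   ,   1.   ]]), array([ 417.731,    7.612, 1401.196]), array([[ 0.012, -0.992,  0.127],
       [-1.   , -0.012,  0.003],
       [-0.001, -0.127, -0.992]]))
top garlic_bulb [([256.0, 152.0], 0.77), ([352.0, 239.0], 0.62)]
top jar [([392.0, 228.0], 0.71)]
top spice [([134.0, 236.0], 0.73)]
top tomato [([167.0, 234.0], 0.8)]
top plank [([275.0, 225.0], 0.81)]
top round_mat [([241.0, 222.0], 0.9)]
top square_mat [([308.0, 228.0], 0.87), ([135.0, 235.0], 0.47)]
top tin [([200.0, 239.0], 0.88)]
top onion [([367.0, 204.0], 0.59)]
{'t': 1.0, 'qpos': array([ 1.236,  0.423,  1.63 ,  0.   ,  1.089, -0.019]), 'qvel': array([ 0.001,  0.   ,  0.   ,  0.   ,  0.001, -0.002]), 'joint_torque': array([ -0.   , -54.458, -27.405,   0.064,   0.017,   0.   ]), 'ee_pos': array([194.058, 594.105, 222.696]), 'orientation': array([-0.494, -3.103, -0.   ]), 'ft_force': array([-0.15 , -0.186,  0.668]), 'moment': array([ 0.037, -0.04 , -0.047]), 'grasp_force': 0.0, 'width': 87.72126097144682}
```

```bash
python3 - <<'E'
from h import *
a=cv2.imread("pics/top0.png");b=cv2.imread("pics/scene0.png")
cv2.imwrite("pics/topc.png",cv2.resize(a[130:280,100:430],(800,364),interpolation=cv2.INTER_CUBIC))
cv2.imwrite("pics/scenec.png",cv2.resize(b[120:320,130:360],(690,600),interpolation=cv2.INTER_CUBIC))
E
```

```text
(no output)
```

View pics/topc.png

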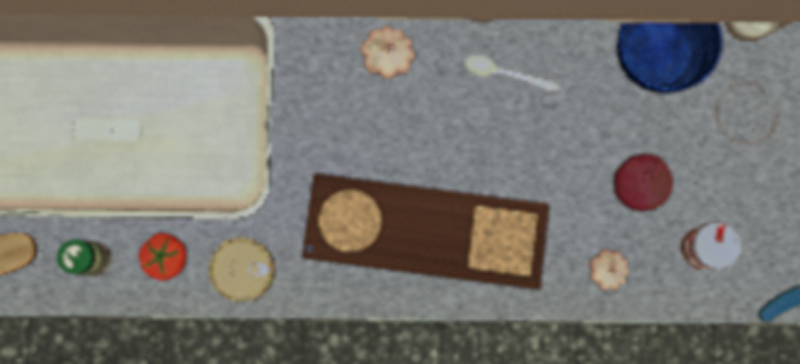

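View pics/scenec.png

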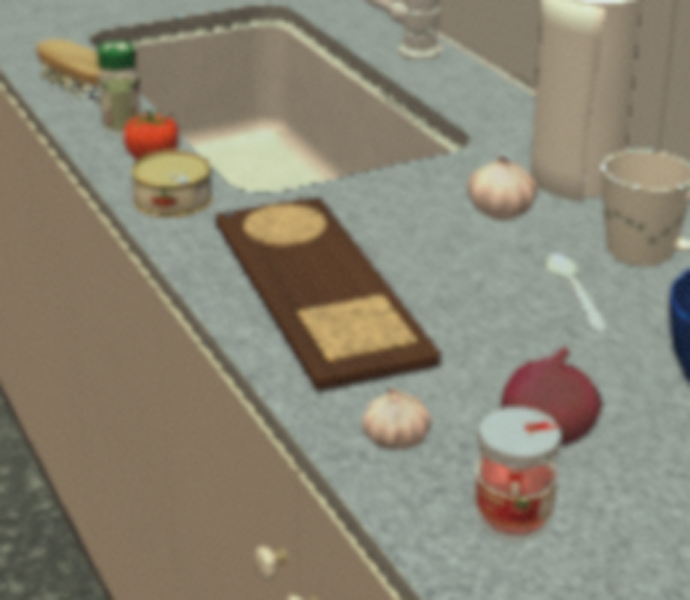

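View pics/scene0.png

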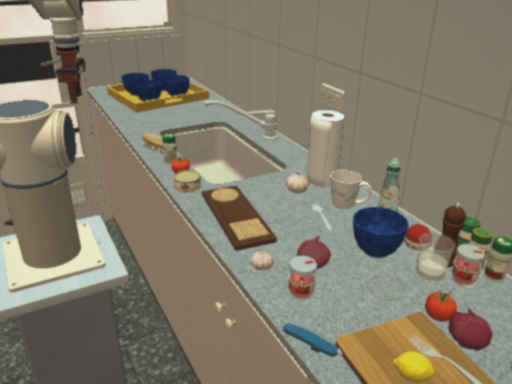

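Candidates in the top picture:
- **Garlic:** (352,239) near the plank is about 54 mm across. (256,152) at the back is about 70 mm, so it is the larger one and I reject it.
- **Jam jar:** I choose (392,228) at the front. The look-alike is at scene (468,263), by the wall.
- **Spice jar:** (134,236). The others are by the wall at scene (470–500,235–255).
- **Tomato:** (167,234). The other is at scene (440,305).
- **Tin and onion:** tin (200,239), onion (367,204).

The round mat is on the left and the square mat on the right. Next I'll measure with the masks.

```bash
cat >> h.py <<'E'
from scipy.optimize import least_squares
PROF={"garlic_bulb":[(0,15),(8,24),(20,28),(32,24),(42,12),(56,3)],"tomato":[(0,15),(10,27),(28,32.5),(45,28),(56,15)],
"jar":[(0,31),(86,31)],"spice":[(0,23),(106,23)],"tin":[(0,43),(40,43)],"onion":[(0,15),(15,35),(33,42),(52,33),(62,12),(82,3)],"round_mat":[(24,42)]}
T=np.linspace(0,2*np.pi,40,endpoint=False)
def hull(n,l,xy,z0=0):
    P=[[xy[0]+r*np.cos(t),xy[1]+r*np.sin(t),z+z0] for z,r in PROF[l] for t in T]
    return cv2.convexHull(np.array([proj(n,p) for p in P],np.float32))
def cen(h):
    m=cv2.moments(h); return np.array([m["m10"],m["m01"]])/m["m00"],m["m00"]
def region(n,l,near,tol=15):
    c=[d for d in spotter.regions_of(n,l) if np.hypot(*(np.array(d["point"])-near))<tol]
    if not c: return None
    v,u=np.nonzero(c[0]["region"]); return np.array([u.mean(),v.mean()]),len(u),c[0]["conf"]
def fit(n,l,near,z0=0,tol=15):
    r=region(n,l,near,tol)
    if r is None: return None
    f=lambda q:cen(hull(n,l,q,z0))[0]-r[0]
    s=least_squares(f,ray(n,r[0],30+z0)[:2],x_scale=10,diff_step=1e-3)
    return np.round(s.x,1),r[1],round(cen(hull(n,l,s.x,z0))[1]),round(float(r[2]),2)
E
python3 - <<'E'
from h import *
optics.get_image("top")
for l,p in dict(garlic_bulb=(352,239),jar=(392,228),spice=(134,236),tomato=(167,234),tin=(200,239),onion=(367,204),round_mat=(241,222)).items(): print("top",l,fit("top",l,p))
r=region("top","square_mat",(308,228)); print("sq",r,ray("top",r[0],24))
r=region("top","plank",(275,225)); print("plank",r,ray("top",r[0],18))
optics.get_image("scene")
for l,p in dict(garlic_bulb=(262,260),jar=(301,277),spice=(171,148),tomato=(182,165),tin=(188,180),onion=(313,252),round_mat=(225,195)).items(): print("sc",l,fit("scene",l,p))
r=region("scene","square_mat",(250,229)); print("sq",r,ray("scene",r[0],24))
print(R.from_rotvec(get_obs()["orientation"]).as_matrix())
E
```

```text
Traceback (most recent call last):
  File "h.py", line 29, in fit
    s=least_squares(f,ray(n,r[0],30+z0)[:2],x_scale=10,diff_step=1e-3)
  File "h.py", line 28, in <lambda>
    f=lambda q:cen(hull(n,l,q,z0))[0]-r[0]
                   ~~~~^^^^^^^^^^
  File "h.py", line 18, in hull
    return cv2.convexHull(np.array([proj(n,p) for p in P],np.float32))
                                    ~~~~^^^^^
  File "h.py", line 11, in proj
    K,p,M=cal(n); q=K@(M.T@(np.array(P,float)-p)); return q[:2]/q[2]
          ~~~^^^
  File "h.py", line 5, in cal
    c=optics.calibration(n); o=np.array(c["orientation"],float)
ValueError: time passes only in moves, steps and waits
```

```bash
sed -i 's/^def cal(n):/import functools\n@functools.cache\ndef cal(n):/' h.py
cat > m.py <<'E'
from h import *
print(get_obs()["t"])
cal("top");cal("scene")
optics.get_image("top")
for l,p in dict(garlic_bulb=(352,239),jar=(392,228),spice=(134,236),tomato=(167,234),tin=(200,239),onion=(367,204),round_mat=(241,222)).items(): print("top",l,fit("top",l,p))
r=region("top","square_mat",(308,228)); print("sq",r,ray("top",r[0],24))
r=region("top","plank",(275,225)); print("plank",r,ray("top",r[0],18))
optics.get_image("scene")
for l,p in dict(garlic_bulb=(262,260),jar=(301,277),spice=(171,148),tomato=(182,165),tin=(188,180),onion=(313,252),round_mat=(225,195)).items(): print("sc",l,fit("scene",l,p))
r=region("scene","square_mat",(250,229)); print("sq",r,ray("scene",r[0],24))
print(R.from_rotvec(get_obs()["orientation"]).as_matrix())
E
python3 m.py 2>&1 | tail -30
```

```text
1.1
top garlic_bulb (array([ 450.4, -288.7]), 206, 227, 0.45)
top jar (array([ 479.1, -419.5]), 380, 448, 0.73)
top spice (array([455.2, 412.5]), 276, 303, 0.68)
top tomato (array([459.4, 315.8]), 317, 307, 0.61)
top tin (array([442.6, 209.1]), 580, 583, 0.7)
top onion (array([ 569.4, -335.3]), 418, 503, 0.87)
top round_mat (array([510.4,  62.5]), 504, 504, 0.84)
sq (array([307.07009346, 228.50623053]), 642, 0.71) [ 486.86234675 -144.61629428   24.        ]
plank (array([273.22231947, 223.95579869]), 2285, 0.63) [500.91078046 -32.99344759  18.        ]
sc garlic_bulb (array([ 448.8, -287.3]), 308, 375, 0.93)
sc jar (array([ 481.8, -415. ]), 1076, 1218, 0.87)
sc spice (array([458.3, 416.9]), 385, 408, 0.92)
sc tomato (array([463.9, 322.8]), 196, 267, 0.77)
sc tin None
sc onion (array([ 575.9, -329.9]), 617, 766, 0.66)
sc round_mat (array([510.7,  55.8]), 291, 277, 0.85)
sq (array([248.69216418, 229.24253731]), 536, 0.79) [ 483.5796985  -150.88934182   24.        ]
[[-9.50537391e-01  3.10610154e-01 -1.82396765e-05]
 [ 3.10610153e-01  9.50537391e-01  2.72666982e-05]
 [ 2.58068079e-05  2.02525875e-05 -9.99999999e-01]]
```

Call:
{"op": "move_arm", "data": {
  "rows": [
    [0,0,0,10.3,100],
    [0,0,0,10.3,100],
    [0,0,0,10.3,100],
    [0,0,0,10.3,100],
    [0,0,0,10.3,100],
    [0,0,0,10.3,100],
    [0,0,0,10.1,100],
    [0,0,0,0,100]
  ]
}}

```text
t: 3.05
ee_pos: [194.1, 594.1, 222.7]
orientation: [2.22, 2.223, 0.0]
ft_force: [0.1, 0.1, -0.5]
width: 88.2
grasp_force: 0.0
```

```bash
python3 - <<'E'
from h import *
cal("top")
a=optics.get_image("top")[200:255,210:340].astype(int)
b,g,r=a[...,0],a[...,1],a[...,2]
v=a.sum(2)
dark=((v<230)&(r>b)).astype(np.uint8); cork=((r-b)>45)&(v>330)
m=(dark|cork).astype(np.uint8); n,L,S,C=cv2.connectedComponentsWithStats(m); k=1+S[1:,4].argmax()
pts=np.argwhere(L==k)[:,::-1].astype(np.float32)+[210,200]
c,s,an=cv2.minAreaRect(pts.astype(np.float32)); print("plank",len(pts),c,s,an,ray("top",pts.mean(0),18))
n,L,S,C=cv2.connectedComponentsWithStats(cork.astype(np.uint8))
for k in range(1,n):
    if S[k,4]>100: print("mat",S[k,4],C[k]+[210,200],ray("top",C[k]+[210,200],24))
E
```

```text
plank 3315 (275.3330383300781, 224.94174194335938) (98.72708892822266, 35.41324234008789) 7.549422264099121 [497.64301114 -40.04674308  18.        ]
mat 468 [243.90811966 220.52564103] [510.74614268  64.24612953  24.        ]
mat 615 [306.95284553 228.7398374 ] [ 486.08835037 -144.22764698   24.        ]
```

Call:
{"op": "move_arm", "data": {
  "rows": [
    [-3,4.4,0,0,100],
    [-3,4.4,0,0,100],
    [-3,4.4,0,0,100],
    [-3,4.4,0,0,100],
    [-3,4.4,0,0,100],
    [-3,4.3,0,0,100],
    [0,0,3,0,100],
    [0,0,0,0,100]
  ]
}}

```text
t: 4.1
ee_pos: [456.4, 412.6, 190.8]
orientation: [-2.219, -2.223, 0.007]
ft_force: [-0.1, 0.4, -0.4]
width: 87.6
grasp_force: 0.0
```

Call:
{"op": "move_arm", "data": {
  "rows": [
    [0,0,5,0,100],
    [0,0,5,0,100],
    [0.2,0,4.5,0,100],
    [0,0,0,0,100],
    [0,0,0,0,0],
    [0,0,0,0,0],
    [0,0,0,0,0],
    [0,0,0,0,0],
    [0,0,0,0,0]
  ]
}}

```text
t: 5.22
ee_pos: [457.2, 416.2, 48.2]
orientation: [-2.221, -2.221, -0.001]
ft_force: [-1.0, -0.2, 4.3]
width: 45.9
grasp_force: 29.9
```

Call:
{"op": "move_arm", "data": {
  "rows": [
    [0,0,-4,0,0],
    [0,0,-5,0,0],
    [-5.1,-0.4,0,0,0],
    [-5.1,-0.4,0,0,0],
    [-5.1,-0.4,0,0,0],
    [-5.2,-0.3,0,0,0],
    [0,0,0,0,0],
    [0,0,0,0,0]
  ]
}}

```text
t: 6.22
ee_pos: [442.6, 211.4, 137.9]
orientation: [2.222, 2.22, 0.001]
ft_force: [-0.4, 0.3, -1.4]
width: 45.5
grasp_force: 29.9
```

```bash
python3 - <<'E'
from h import *
cal("top");cal("scene")
e=get_obs()["ee_pos"];print(e)
b=optics.get_image("scene")
print("spice",fit("scene","spice",proj("scene",[e[0],e[1],e[2]+5]),z0=e[2]-48,tol=25))
print("tin",fit("scene","tin",(188,180),tol=25))
cv2.imwrite("pics/s1.png",cv2.resize(b[60:230,110:280],(600,600),interpolation=cv2.INTER_CUBIC))
optics.get_image("top");print("tin",fit("top","tin",(200,239)))
E
```

```text
[442.63641077 211.35261225 137.87327253]
spice (array([443. , 204.6]), 508, 531, 0.93)
tin (array([443.9, 206. ]), 563, 536, 0.89)
tin (array([446.4, 182.4]), 203, 576, 0.49)
```

View pics/s1.png

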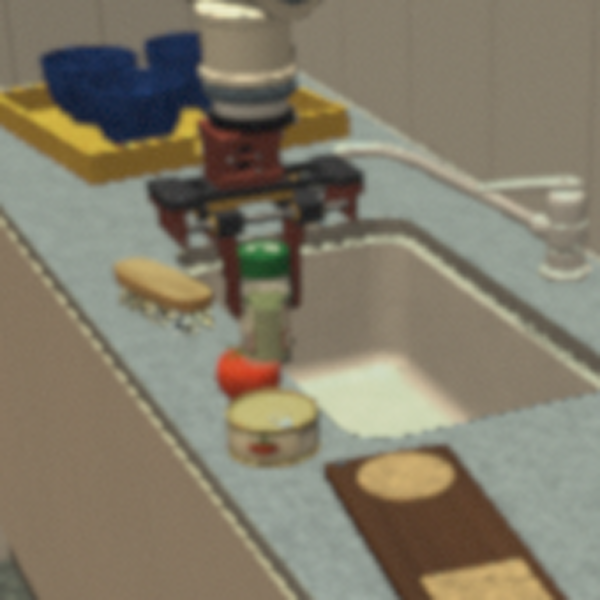

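Spice jar held level; its bottom shows at crop (264,355), above the tin top at (272,412). I'll check this against projections before lowering.

```bash
python3 - <<'E'
from h import *
f=lambda p:np.round((proj("scene",p)-[110,60])*600/170)
print(f([443.9,206,40]),f([443.9,206,90]),f([443,206,196]),f([443,211,196]),f([443,206,0]))
E
```

```text
[272. 408.] [269. 358.] [261. 247.] [259. 245.] [273. 447.]
```

Call:
{"op": "move_arm", "data": {
  "rows": [
    [-0.1,0.1,2.5,0,0],
    [0,0,1.5,0,0],
    [0,0,0.7,0,0],
    [0,0,0.2,0,0],
    [0,0,0,0,0],
    [0,0,0,0,0]
  ]
}}

```text
t: 7.22
ee_pos: [443.5, 210.3, 89.2]
orientation: [2.221, 2.221, 0.001]
ft_force: [0.9, -0.3, -1.1]
width: 45.8
grasp_force: 29.9
```

Call:
{"op": "move_arm", "data": {
  "rows": [
    [0,0,0.1,0,0],
    [0,0,0,0,0],
    [0,0,0,0,30],
    [0,0,0,0,60],
    [0,0,0,0,80],
    [0,0,0,0,80],
    [0,0,-4,0,80],
    [0,0,-5,0,80],
    [0,0,-3,0,100],
    [6,0,0,0,100]
  ]
}}

```text
t: 8.48
ee_pos: [444.8, 269.2, 210.5]
orientation: [2.225, 2.215, 0.007]
ft_force: [1.3, -0.3, -0.6]
width: 86.3
grasp_force: 0.0
```

Call:
{"op": "move_arm", "data": {
  "rows": [
    [4.8,1.5,0,0,100],
    [0,0,5,0,100],
    [0,0,0,0,100]
  ]
}}

```text
t: 8.85
ee_pos: [455.5, 316.8, 154.5]
orientation: [-2.219, -2.222, 0.012]
ft_force: [-0.8, -0.8, 0.4]
width: 88.1
grasp_force: 0.0
```

```bash
python3 - <<'E'
from h import *
cal("top");cal("scene")
e=get_obs()["ee_pos"];print(e)
b=optics.get_image("scene")
print("spice",fit("scene","spice",proj("scene",[443,207,95]),z0=40,tol=25))
print("tin",fit("scene","tin",(188,180),tol=25))
print("tomato",fit("scene","tomato",(182,165),tol=25))
a=optics.get_image("top")
print("spice",fit("top","spice",proj("top",[443,207,95]),z0=40,tol=25))
c=[cv2.resize(b[90:240,130:230],(400,600),interpolation=cv2.INTER_CUBIC),cv2.resize(a[190:280,150:210],(400,600),interpolation=cv2.INTER_CUBIC)]
cv2.imwrite("pics/s2.png",np.hstack(c))
E
```

```text
[455.47711868 316.84730219 154.54335801]
spice (array([441.7, 199.9]), 507, 515, 0.8)
tin (array([437.9, 191.9]), 341, 548, 0.62)
tomato (array([443.6, 318.4]), 90, 271, 0.52)
spice (array([443.4, 206.4]), 230, 249, 0.55)
```

View pics/s2.png

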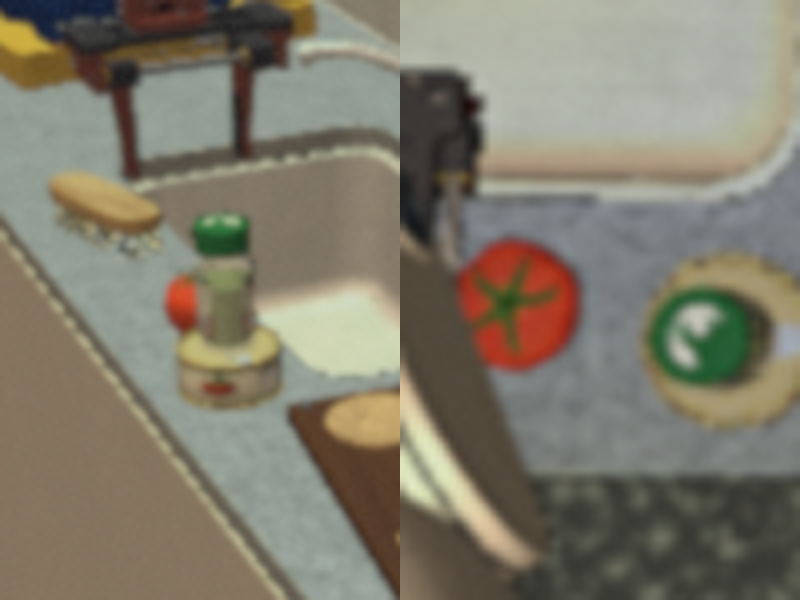

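Call:
{"op": "move_arm", "data": {
  "rows": [
    [0,0.4,4.5,0,100],
    [0,0,4.5,0,100],
    [0,0,3.8,0,100],
    [0,0,1.6,0,100],
    [0,0,0,0,100],
    [0,0,0,0,0],
    [0,0,0,0,0],
    [0,0,0,0,0],
    [0,0,0,0,0]
  ]
}}

```text
t: 10.28
ee_pos: [462.6, 318.5, 14.7]
orientation: [2.221, 2.221, 0.002]
ft_force: [-0.4, -0.2, 7.7]
width: 63.3
grasp_force: 30.0
```

Call:
{"op": "move_arm", "data": {
  "rows": [
    [0,0,-5,0,0],
    [0,0,-6,0,0],
    [0,0,-6,0,0],
    [-5.9,0.6,0,0,0],
    [-6,0.6,0,0,0],
    [-6,0.6,0,0,0],
    [-6,0.6,0,0,0],
    [-6,0.6,0,0,0],
    [-6,0.5,0,0,0],
    [0,0,0,0,0]
  ]
}}

```text
t: 11.52
ee_pos: [497.3, -44.5, 184.0]
orientation: [2.227, 2.215, 0.0]
ft_force: [0.1, -0.2, -0.6]
width: 62.8
grasp_force: 30.0
```

Call:
{"op": "move_arm", "data": {
  "rows": [
    [0,0,4.5,0,0],
    [0,0,4.5,0,0],
    [0,0,3.5,0,0],
    [0,0,1.5,0,0],
    [0,0,0,0,0],
    [0,0,0,0,0]
  ]
}}

```text
t: 12.28
ee_pos: [498.1, -40.7, 44.8]
orientation: [2.22, 2.221, 0.002]
ft_force: [-0.1, -0.5, -0.8]
width: 63.1
grasp_force: 30.0
```

```bash
python3 - <<'E'
from h import *
cal("top");cal("scene")
e=get_obs()["ee_pos"];print(e)
b=optics.get_image("scene")
print("tomato",fit("scene","tomato",proj("scene",[498,-42,60]),z0=e[2]-14.7,tol=25))
c=[cv2.resize(b[130:260,170:300],(600,600),interpolation=cv2.INTER_CUBIC)]
for l,p,z in(("tin",(443.2,208),0),("spice",(443,207.5),40),("tomato",(498,-42),e[2]-14.7)):
    cv2.polylines(c[0],[((hull("scene",l,p,z)-[170,130])*600/130).astype(np.int32)],True,(0,255,0),1)
cv2.imwrite("pics/s3.png",np.hstack(c))
E
```

```text
[498.1157226  -40.72211044  44.82505588]
tomato (array([500.2, -46.9]), 357, 387, 0.86)
```

View pics/s3.png

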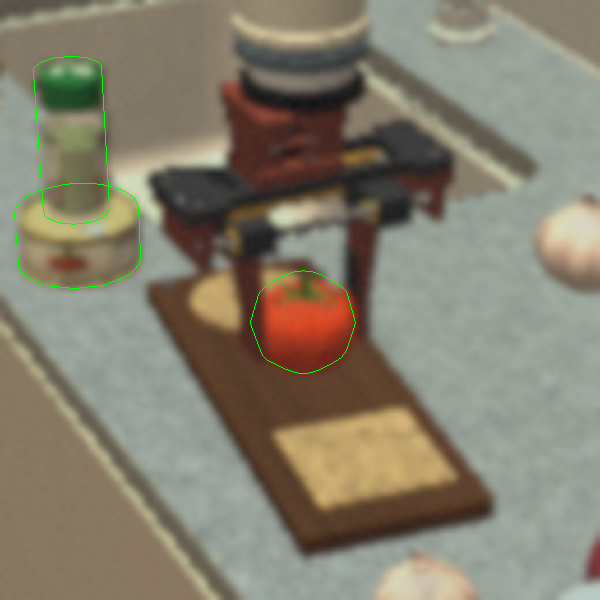

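Overlays match: spice is centred on the tin (bottom at (75,218)), and the tomato hull sits over the plank centre at (303,322). Lowering now.

Call:
{"op": "move_arm", "data": {
  "rows": [
    [0,0,0.8,0,0],
    [0,0,0.3,0,0],
    [0,0,0,0,0],
    [0,0,0,0,0]
  ]
}}

```text
t: 12.88
ee_pos: [497.1, -40.9, 32.8]
orientation: [-2.221, -2.221, 0.0]
ft_force: [-0.7, 0.0, 4.2]
width: 63.0
grasp_force: 30.0
```

Call:
{"op": "move_arm", "data": {
  "rows": [
    [0,0,0,0,70],
    [0,0,0,0,90],
    [0,0,0,0,100],
    [0,0,-4,0,100],
    [0,0,-5,0,100],
    [0,0,-5,0,100],
    [-6,0,0,0,100],
    [-6,0,0,0,100],
    [-6,-0.5,0,0,100],
    [-6,-0.5,0,0,100]
  ]
}}

```text
t: 14.12
ee_pos: [486.9, -282.7, 172.6]
orientation: [2.221, 2.222, 0.0]
ft_force: [0.7, -0.1, 0.4]
width: 87.8
grasp_force: 0.0
```

Call:
{"op": "move_arm", "data": {
  "rows": [
    [-6,-0.4,0,0,100],
    [-6,-0.4,0,0,100],
    [-1.6,0,0,0,100],
    [0,0,0,0,100]
  ]
}}

```text
t: 14.62
ee_pos: [478.8, -417.1, 172.1]
orientation: [-2.222, -2.219, -0.0]
ft_force: [0.0, -0.2, -0.5]
width: 87.6
grasp_force: 0.0
```

```bash
python3 - <<'E'
from h import *
cal("top");cal("scene")
print(get_obs()["ee_pos"])
a=optics.get_image("top");print("tomato",fit("top","tomato",proj("top",[498,-42,40]),z0=18))
r=region("top","plank",(275,225)); print(r,ray("top",r[0],18))
c=cv2.resize(a[180:270,200:330],(780,540),interpolation=cv2.INTER_CUBIC)
for p in [(498,-40)]: cv2.polylines(c,[((hull("top","tomato",p,18)-[200,180])*6).astype(np.int32)],True,(0,255,0),1)
cv2.imwrite("pics/t3.png",c)
E
```

```text
[ 478.79237953 -417.05669309  172.10108845]
tomato (array([497.7, -43.7]), 296, 313, 0.89)
(array([274.17426273, 224.44057194]), 2238, 0.65) [499.34020868 -36.16497283  18.        ]
```

View pics/t3.png

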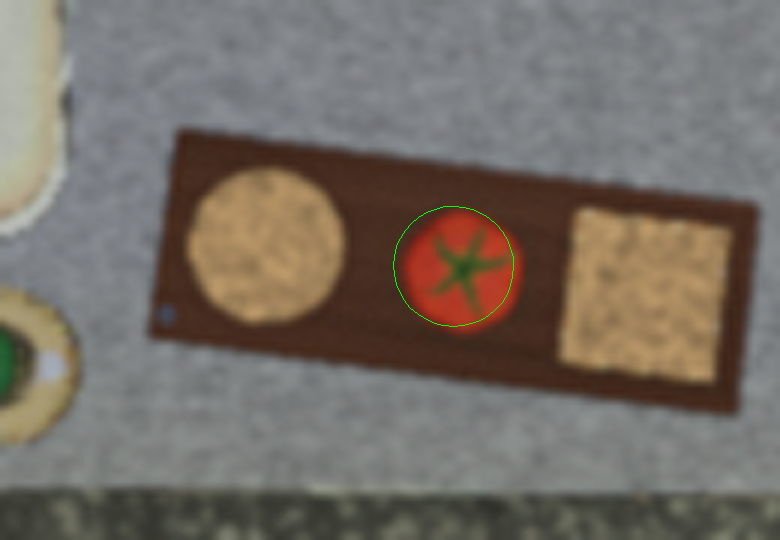

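Tomato at (463,270) against the plank centre (456,271) is about 3 mm off, which is fine. Next is the jar.

Call:
{"op": "move_arm", "data": {
  "rows": [
    [0,0,5,0,100],
    [0,0,5,0,100],
    [0,0,3.6,0,100],
    [0,0,0,0,100],
    [0,0,0,0,0],
    [0,0,0,0,0],
    [0,0,0,0,0],
    [0,0,0,0,0],
    [0,0,0,0,0]
  ]
}}

```text
t: 15.9
ee_pos: [479.9, -417.5, 38.2]
orientation: [2.22, 2.22, 0.0]
ft_force: [-0.4, 1.6, 8.5]
width: 60.2
grasp_force: 30.0
```

Call:
{"op": "move_arm", "data": {
  "rows": [
    [0,0,-4,0,0],
    [0,0,-5,0,0],
    [5,0.1,0,0,0],
    [5.5,0.1,0,0,0],
    [5.5,0.1,0,0,0],
    [5.5,0.1,0,0,0],
    [5.7,0.2,0,0,0],
    [0,0,0,0,0],
    [0,0,0,0,0]
  ]
}}

```text
t: 17.02
ee_pos: [485.2, -144.8, 126.8]
orientation: [2.22, 2.222, -0.0]
ft_force: [0.4, -0.7, -3.0]
width: 60.4
grasp_force: 30.0
```

```bash
python3 - <<'E'
from h import *
cal("top");cal("scene")
e=get_obs()["ee_pos"];print(e)
b=optics.get_image("scene");z=e[2]-38.2
print("jar",fit("scene","jar",proj("scene",[e[0],e[1],z+43]),z0=z,tol=30))
c=cv2.resize(b[130:280,180:330],(600,600),interpolation=cv2.INTER_CUBIC)
for l,p,zz in(("jar",e[:2],z),("jar",(486,-144.5),24)): cv2.polylines(c,[((hull("scene",l,p,zz)-[179.5,129.5])*4).astype(np.int32)],True,(0,255,0),1)
cv2.imwrite("pics/s4.png",c)
E
```

```text
[ 485.23263309 -144.83658236  126.80443311]
jar (array([ 489.3, -140.1]), 779, 890, 0.66)
```

View pics/s4.png

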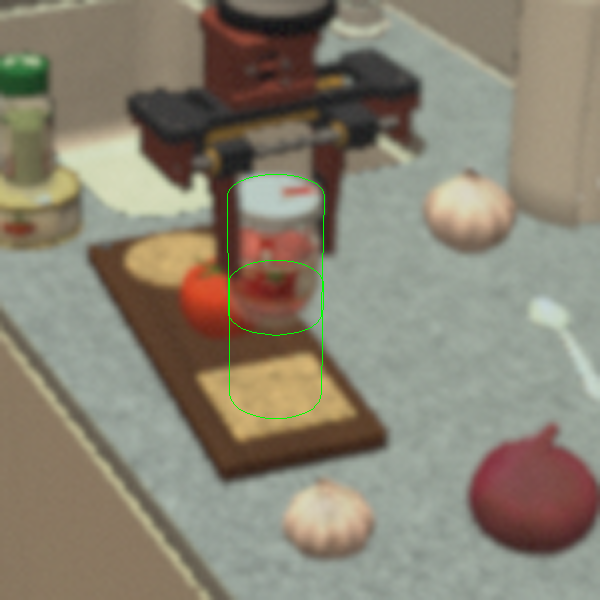

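Jar matches its hull, and the target hull's base sits on the mat centre at (275,395). Lowering.

Call:
{"op": "move_arm", "data": {
  "rows": [
    [0,0,3,0,0],
    [0,0,2.2,0,0],
    [0,0,0.8,0,0],
    [0,0,0.3,0,0],
    [0,0,0,0,0],
    [0,0,0,0,0]
  ]
}}

```text
t: 17.88
ee_pos: [485.7, -145.2, 64.4]
orientation: [2.221, 2.221, 0.001]
ft_force: [0.1, 0.8, -3.6]
width: 60.7
grasp_force: 30.0
```

Then on to the garlic at (450,−288).

Call:
{"op": "move_arm", "data": {
  "rows": [
    [0,0,0.2,0,0],
    [0,0,0,0,0],
    [0,0,0,0,80],
    [0,0,0,0,100],
    [0,0,0,0,100],
    [0,0,-4,0,100],
    [0,0,-4.5,0,100],
    [-4.5,-1.2,0,0,100],
    [-4.8,-1.2,0,0,100],
    [-5,-1.2,0,0,100]
  ]
}}

```text
t: 19.12
ee_pos: [448.9, -289.2, 146.9]
orientation: [2.22, 2.222, 0.0]
ft_force: [0.7, 0.4, -0.3]
width: 87.6
grasp_force: 0.0
```

Call:
{"op": "move_arm", "data": {
  "rows": [
    [0,0,0,0,100],
    [0,0,0,0,100]
  ]
}}

```text
t: 19.38
ee_pos: [448.9, -287.5, 146.4]
orientation: [-2.222, -2.22, -0.0]
ft_force: [0.8, 0.6, -0.2]
width: 87.8
grasp_force: 0.0
```

Call:
{"op": "move_arm", "data": {
  "rows": [
    [0,0,4.5,0,100],
    [0,0,4.5,0,100],
    [0,0.1,3.5,0,100],
    [0,0,1.5,0,100],
    [0,0,0,0,100],
    [0,0,0,0,0],
    [0,0,0,0,0],
    [0,0,0,0,0],
    [0,0,0,0,0]
  ]
}}

```text
t: 20.5
ee_pos: [450.4, -288.1, 7.3]
orientation: [2.221, 2.221, 0.0]
ft_force: [-1.5, 0.1, 6.2]
width: 52.9
grasp_force: 30.0
```

Call:
{"op": "move_arm", "data": {
  "rows": [
    [0,0,-4,0,0],
    [0,0,-5,0,0],
    [0,0,-5,0,0],
    [5.8,1,0,0,0],
    [5.8,1,0,0,0],
    [5.9,1,0,0,0],
    [5.9,1,0,0,0],
    [5.9,1,0,0,0],
    [5.8,1,0,0,0],
    [0,0,0,0,0]
  ]
}}

```text
t: 21.75
ee_pos: [510.6, 66.5, 146.9]
orientation: [2.215, 2.227, 0.001]
ft_force: [-0.2, -0.8, -0.2]
width: 52.8
grasp_force: 30.0
```

Call:
{"op": "move_arm", "data": {
  "rows": [
    [0,0,4.5,0,0],
    [0,0,3.5,0,0],
    [0,0,2,0,0],
    [0,0,0,0,0],
    [0,0,0,0,0]
  ]
}}

```text
t: 22.38
ee_pos: [510.5, 62.5, 47.3]
orientation: [2.222, 2.22, 0.001]
ft_force: [0.4, -0.4, -0.8]
width: 52.7
grasp_force: 30.0
```

```bash
python3 - <<'E'
from h import *
cal("top");cal("scene")
e=get_obs()["ee_pos"];print(e)
b=optics.get_image("scene");z=e[2]-7.3
print("garlic",fit("scene","garlic_bulb",proj("scene",[e[0],e[1],z+28]),z0=z,tol=30))
c=cv2.resize(b[130:280,150:300],(600,600),interpolation=cv2.INTER_CUBIC)
for l,p,zz in(("garlic_bulb",e[:2],z),("round_mat",(510.5,63),0),("jar",(486,-145),24)): cv2.polylines(c,[((hull("scene",l,p,zz)-[149.5,129.5])*4).astype(np.int32)],True,(0,255,0),1)
cv2.imwrite("pics/s5.png",c)
E
```

```text
[510.51566095  62.52341815  47.33483626]
garlic (array([510.9,  60.5]), 212, 245, 0.66)
```

View pics/s5.png

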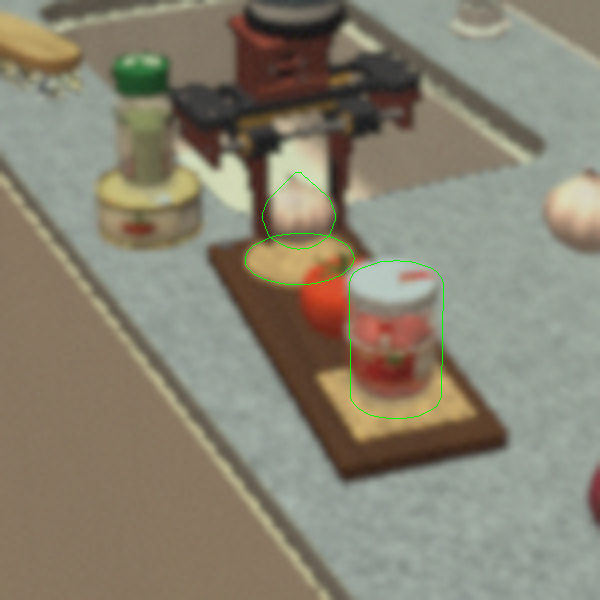

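Garlic matches its hull above the mat (round mat at (300,258)). Lowering, releasing and retreating.

Call:
{"op": "move_arm", "data": {
  "rows": [
    [0,0,0.8,0,0],
    [0,0,0.6,0,0],
    [0,0,0.15,0,0],
    [0,0,0,0,0],
    [0,0,0,0,0]
  ]
}}

```text
t: 23.1
ee_pos: [509.8, 63.1, 31.3]
orientation: [-2.221, -2.221, 0.001]
ft_force: [-2.3, 0.2, 3.9]
width: 52.7
grasp_force: 30.0
```

Call:
{"op": "move_arm", "data": {
  "rows": [
    [0,0,0.1,0,0],
    [0,0,0,0,50],
    [0,0,0,0,80],
    [0,0,0,0,100],
    [0,0,-4,0,100],
    [0,0,-6,0,100],
    [0,0,-6,0,100],
    [0,0,-4,0,100],
    [3,-4,0,0,100],
    [4,-4,0,0,100]
  ]
}}

```text
t: 24.35
ee_pos: [429.6, 133.4, 230.6]
orientation: [2.223, 2.219, 0.002]
ft_force: [0.6, 0.9, -0.8]
width: 87.9
grasp_force: 0.0
```

Call:
{"op": "move_arm", "data": {
  "rows": [
    [6,0,0,0,100],
    [6,0,0,0,100],
    [6,-1,0,0,100],
    [6,-1,0,0,100],
    [6,-1,0,0,100],
    [6,-1,0,0,100],
    [0,0,0,0,100],
    [0,0,0,0,100]
  ]
}}

```text
t: 25.35
ee_pos: [389.7, 492.6, 229.3]
orientation: [2.22, 2.222, -0.003]
ft_force: [0.7, -0.5, 0.2]
width: 87.5
grasp_force: 0.0
```

```bash
python3 - <<'E'
from h import *
cal("top");cal("scene")
e=get_obs()["ee_pos"];print(e)
T=[("garlic_bulb",(510.5,63),24),("jar",(486,-145),24),("tomato",(498,-41),18),("spice",(443,207),40),("tin",(443,208),0)]
for n in("top","scene"):
    b=optics.get_image(n)
    for l,p,z in T: print(n,l,fit(n,l,proj(n,[*p,z+30]),z0=z,tol=22))
    x,y,w,h,k=(180,180,140,90,5.7) if n=="top" else (160,130,130,110,5.4)
    c=cv2.resize(b[y:y+h,x:x+w],None,fx=k,fy=k,interpolation=cv2.INTER_CUBIC)
    for l,p,z in T: cv2.polylines(c,[((hull(n,l,p,z)-[x-.5,y-.5])*k).astype(np.int32)],True,(0,255,0),1)
    cv2.imwrite(f"pics/f_{n}.png",c)
E
```

```text
[389.66220854 492.58447657 229.34821465]
top garlic_bulb (array([510.7,  62.3]), 222, 231, 0.76)
top jar (array([ 486.5, -141.7]), 317, 361, 0.65)
top tomato (array([496.6, -42.4]), 291, 313, 0.73)
top spice (array([443. , 205.4]), 232, 248, 0.76)
top tin (array([440.4, 197.6]), 317, 581, 0.91)
scene garlic_bulb (array([509.8,  63. ]), 199, 242, 0.62)
scene jar None
scene tomato (array([486.4, -38.9]), 196, 383, 0.75)
scene spice (array([443.4, 204.5]), 496, 512, 0.82)
scene tin (array([439.1, 193.9]), 408, 546, 0.82)
```

View pics/f_top.png

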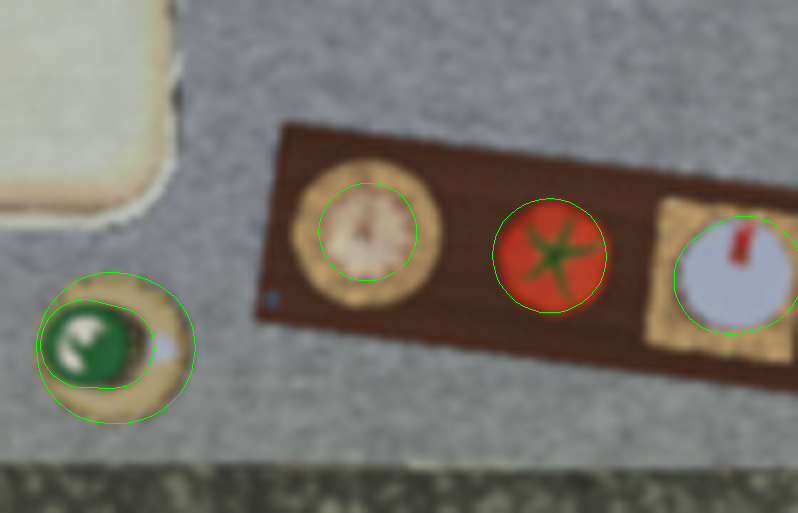

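View pics/f_scene.png

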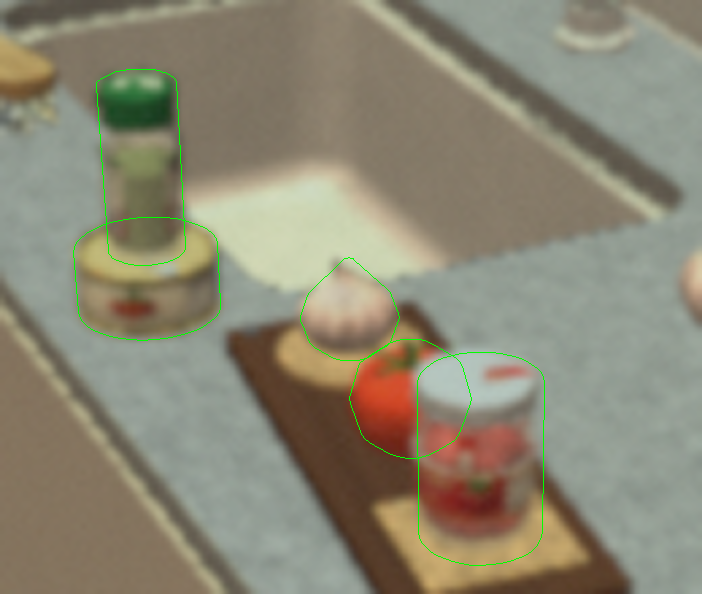

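Both views match the target outlines: garlic, tomato and jar are centred, and the spice jar stands upright on the unmoved tin. The clear glass bases only look short. I'm handing in.

```bash
python3 -c "
from h import *
print(close_job())"
```

```text
the job is handed in; nothing more can be done
None
```

The job is handed in: by my last camera check the garlic, jam jar and tomato were within about 5 mm of their target centres and the spice jar about 4 mm off the tin's centre, with the tin unmoved. The arm never touched the onion, though I did not measure it again, and no verdict came back.

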